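Book in a storage bin with the label reader and dock it

TASK

Book in the narrow grey storage bin: pick up the label reader by its grip and hold it still for a good second about 6 cm off the middle of that bin's sloped label, window square to the label and in line with its long side. Then lower the reader all the way onto the sloped cradle of its charging dock before letting go, so that it sits flat between the cradle's lips. Do not read the wide bin's label, touch neither bin, and leave everything else on the bench where it is.

Things in the scene. Friction and masses are not known exactly. Their poses are not given: they have to be found in the camera images.
- reader: Label reader, standing loose on the bench on its window: grey head 46 (x) x 72 (y) x 34 mm high with a black upright grip 28 (x) x 32 (y) mm centred on it, from z = 34 to 122 mm. 260 g. Origin: centre of the sole (underside of the head), where the window is; z runs up the grip, y along the head's long side. It reads along its -z. The head is the same after a half turn.
- reader_spot (a point): the point 60 mm straight out of the reader's window (0, 0, -60 mm in the reader's frame); same axes as the reader
- narrow_bin: Narrow grey open storage bin, fixed, 140 deep (x) x 96 wide (y) x 100 mm high at back and sides; its front, towards -x (the robot), is 34 mm high and carries on into a label plate 56 mm long that slopes up and back at 36 degrees from level. Steel cylinders inside. Origin: centre of the underside.
- narrow_label: White bar-code label on the narrow bin's sloped plate, 40 (x, up the slope) x 64 (y, long side, level) mm. Origin: centre of its face; z points out of the face, 36 degrees from vertical.
- wide_bin: Wide grey open storage bin, fixed, of the same make but 150 mm wide (y); a black and a cardboard box inside. Origin: centre of the underside.
- wide_label: The like label on the wide bin, same size and axes; not to be read.
- dock: Charging dock, fixed: black base 95 x 105 x 12 mm, grey column, black sloped cradle on top. Origin: centre of the underside.
- cradle: The dock's cradle: a flat bed sloping at 25 degrees, low edge to the dock's front. Origin: on the bed's face, 75 mm above the bench, where the centre of the reader's sole belongs; z square out of the bed, x up the slope, y level across. A lip 10 mm high crosses the low edge, inner face at x = -26 mm; side lips 8 mm high, inner faces at y = +-42 mm; upper edge (x = 35 mm) open.
- torch: bystander: black torch standing on its head, 48 mm across, 124 mm high; origin at the underside
- tape_roll: bystander: yellow roll of tape lying flat, 90 mm across, 25 mm high; origin at the underside
- padlock: bystander: brass padlock lying flat, 40 x 45 x 18 mm, with its shackle towards its +x; origin under the brass body
- battery_pack: bystander: black battery pack, 75 x 62 x 58 mm; origin at the underside
- small_case: bystander: yellow hard case, 90 x 150 x 55 mm; origin at the underside
- wrench: bystander: steel wrench lying flat along its x; origin at the underside
Mind the look-alikes: they are no part of the job. Leave any pink or purple look-alike of the reader alone.

How it is judged:
By the outcome, as a careful person would: the job done as asked, in the order asked, and still so for the second after the job is handed in, with the robot touching nothing.
It also fails if it takes over 51 s, if anything falls off the work surface, if the arm or the gripper's body presses on something with over 40 N, if the wrist force passes 120 N, or if a joint passes its speed limit or range.

ROBOT

A 6-joint arm with a two-finger parallel gripper is mounted at the origin on the work surface. World frame = base frame: x ahead of the robot, y to its left, z up, the work surface at z = 0. Lengths are in m, angles in rad, forces in N, time in s.
With the tool pointing down it reaches from about 0.225 to 0.875 m from the base axis. Payload 3.4 kg.
Tool frame: the origin (TCP) lies between the finger pads; the fingertips stand 19 mm ahead of it and the grasp point (between the pads) is the TCP; z points along the fingers, y is the line along which they close (so a half turn about z gives the same grasp; the last joint's range is limited). The gripper opens to 85 mm and grips with 20 to 120 N. Pads are 22 mm wide; open, the fingers measure 114 mm over their backs; the gripper's body (76 mm by 85 mm) begins 54 mm behind the grasp point. The pads swing forward as they close: fully open they stand 13 mm farther back than shut.
Start: joints at [-0.121, 0.276, 1.505, -0, 1.361, -0.121], TCP at [0.575, -0, 0.25] pointing down, gripper open.
Joint ranges: [-2.89, 2.89], [-0.75, 2.08], [0.22, 2.7], [-1.18, 4.32], [0.11, 2.71], [-2.7, 2.7]. Speed limits (rad/s): [2.57, 2.57, 3.14, 3.14, 3.14, 3.14].

INTERFACE

Orientations are given as a unit quaternion [w, x, y, z].
In Python, from rig import get_state, imaging, ticket gives the robot as it stands. The module is installed in compiled form; this text tells all that it offers.
- The arm moves only by the shell command python3 -m inch 'ROWS' [FORCE]. ROWS is JSON, a list of rows, each an object with "claw": the opening, from -1 (shut) to 1 (fully open); "travel": the shift along the world's x, y, z in units of 200 mm (1.0 is 200 mm), a list of three; "turn": the turn about the world's z in units of 180 degrees (1.0 is 180 degrees). A call has 1 to 5 rows; each row is the pose to reach, as a shift and turn from the pose commanded when the call began, turning the shorter way round; what a row does not reach only later rows make up. A row lasts 1/10 s, in which the tool goes at most 50 mm and 8.59 degrees, less where a joint would pass 70% of its speed; a pose out of reach is approached as far as the arm can. A call with a number of a shift or a turn outside -1 to 1 is refused whole. A call with a gripper value outside its range is refused whole. The fingers move at their own pace and stop on an object; FORCE is the grip in N (left out, the last holds). Time passes only in rows, so rows that repeat a pose let the fingers close. It gives the time, the measured TCP pose, the force, the opening and the grip force at its end, in the units of the state.
- get_state(): the state, without advancing time (a new reading comes with each control period).
- imaging.get_image(name): name is "scene" or "side" or "wrist"; returns the picture (384x512x3 uint8, red, green, blue); there is no depth.
- imaging.camera_params(name): a dict with "camera_matrix" (3x3 intrinsics, pixels), "cam_to_world" (4x4, takes a point from camera to world coordinates); the wrist camera has in their place "T_tool_cam" (4x4, takes a point from camera to tool coordinates, whose origin is the TCP and whose axes are the flange's). Camera axes: x right, y down, z forward; pixel columns grow to the right and rows downward; lengths in m; the calibration is good to about 2 mm. A picture is of the moment at which its call begins: read the wrist's pose just before it. camera_params takes no time and is no camera call.
- ticket.sign_off(): hands the job in; it is judged then, once.
The state is a dict: "clock": time; "qpos": joint angles; "qd": joint speeds; "effort": joint torques, N m; "position": TCP position; "ee_rot": TCP orientation; "contact_force": force on the tool from outside, world axes, zero at the start; "moment": the same for the moment, N m; "width": finger opening in m; "gripper_force": force on a finger pad.
Only numpy, scipy, OpenCV 4.12 (cv2) and the standard library are available. Lean on these libraries where they do the work, as an engineer would, in place of code of your own. Each camera call takes 0.05 s, during which the arm holds its last target. There are 200 camera calls.

## Working session

There is one attempt and no reset: what is moved stays moved. The work goes in short steps, Python scripts to look and compute and a shell command to move; the robot and the scene stay as the last step left them, time stands still between calls to the robot, and variables do not carry over. Pictures are saved under pics/ and viewed, at most 13 in all, crops included, and the job is handed in when it is done.

```bash
ls; mkdir -p pics; python3 - <<'E'
from rig import get_state, imaging
import cv2, numpy as np
s=get_state(); print({k:np.round(v,3).tolist() for k,v in s.items()})
for n in("scene","side","wrist"):
    im=imaging.get_image(n); cv2.imwrite(f"pics/{n}0.png",im[:,:,::-1]); p=imaging.camera_params(n)
    print(n,{k:np.round(v,4).tolist() for k,v in p.items()})
a=cv2.imread("pics/scene0.png");b=cv2.imread("pics/side0.png")
cv2.imwrite("pics/both0.png",cv2.resize(np.vstack([a,b]),(800,1200)))
cv2.imwrite("pics/scene0b.png",cv2.resize(a,(800,600)));cv2.imwrite("pics/side0b.png",cv2.resize(b,(800,600)))
E
```

```text
pics
{'clock': 0.0, 'qpos': [-0.121, 0.277, 1.506, -0.0, 1.361, -0.121], 'qd': [-0.001, 0.0, 0.001, 0.0, -0.001, 0.001], 'effort': [0.001, -41.677, -24.581, -0.0, 0.011, 0.0], 'position': [0.574, 0.0, 0.249], 'ee_rot': [-0.001, 0.707, 0.707, -0.001], 'contact_force': [0.401, 0.342, -0.166], 'moment': [-0.035, 0.015, -0.012], 'gripper_force': 0.0, 'width': 0.085}
scene {'camera_matrix': [[415.9332, 0.0, 254.803], [0.0, 415.9332, 195.4163], [0.0, 0.0, 1.0]], 'cam_to_world': [[0.6525, 0.5695, -0.4999, 1.1639], [0.7578, -0.4848, 0.4368, -0.5403], [0.0064, -0.6638, -0.7479, 0.9539], [0.0, 0.0, 0.0, 1.0]]}
side {'camera_matrix': [[440.4858, 0.0, 259.7161], [0.0, 440.4858, 191.3083], [0.0, 0.0, 1.0]], 'cam_to_world': [[0.9871, -0.1058, 0.1201, 0.4194], [-0.16, -0.6773, 0.7181, -0.8927], [0.0054, -0.728, -0.6855, 0.8792], [0.0, 0.0, 0.0, 1.0]]}
wrist {'camera_matrix': [[324.9493, 0.0, 259.5148], [0.0, 324.9493, 194.304], [0.0, 0.0, 1.0]], 'T_tool_cam': [[-0.0003, -0.9499, -0.3124, 0.0816], [1.0, -0.0002, -0.0004, -0.0018], [0.0003, -0.3124, 0.9499, -0.1225], [0.0, 0.0, 0.0, 1.0]]}
```

View pics/scene0b.png

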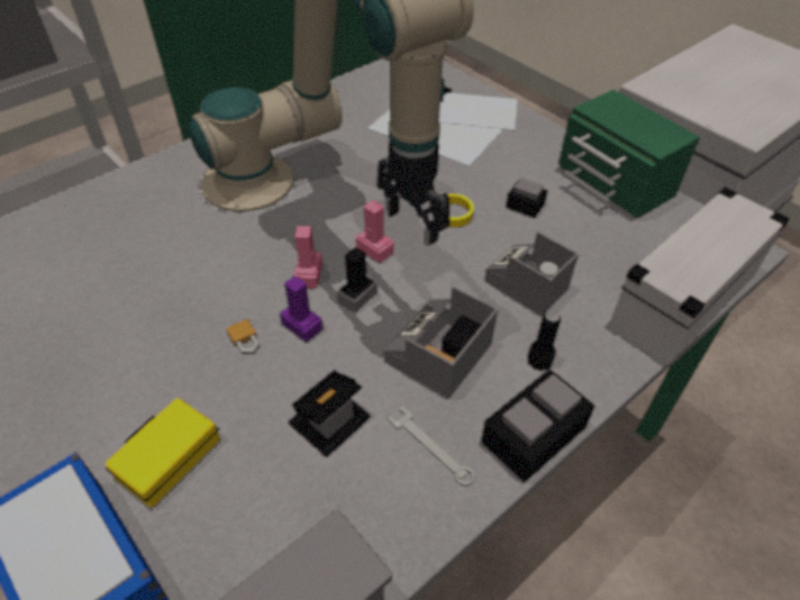

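View pics/side0b.png

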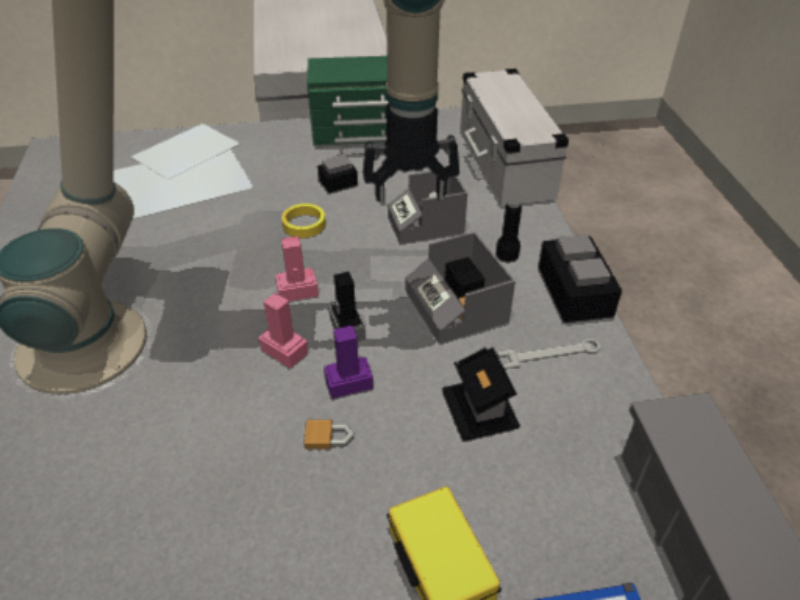

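Candidates in scene view (800×600 px): pink (374,232), pink (306,257), purple (300,307), black grip on a grey head (356,278). By the description the reader is the last one. The narrow bin is at (532,272), the wide bin at (442,340) and the dock at (330,412). I'll check the choice in close crops.

```bash
python3 - <<'E'
import cv2, numpy as np
a=cv2.imread("pics/scene0.png");b=cv2.imread("pics/side0.png")
c=lambda im,x,y,w:cv2.resize(im[y:y+int(w*.75),x:x+w],(400,300),interpolation=cv2.INTER_CUBIC)
m=np.vstack([np.hstack([c(a,196,150,64),c(b,190,165,64)]),np.hstack([c(a,300,145,80),c(b,240,105,80)])])
cv2.imwrite("pics/m1.png",m)
m=np.vstack([np.hstack([c(a,176,230,80),c(b,275,215,80)]),np.hstack([c(a,240,180,80),c(b,250,145,80)])])
cv2.imwrite("pics/m2.png",m)
E
```

```text
(no output)
```

View pics/m1.png

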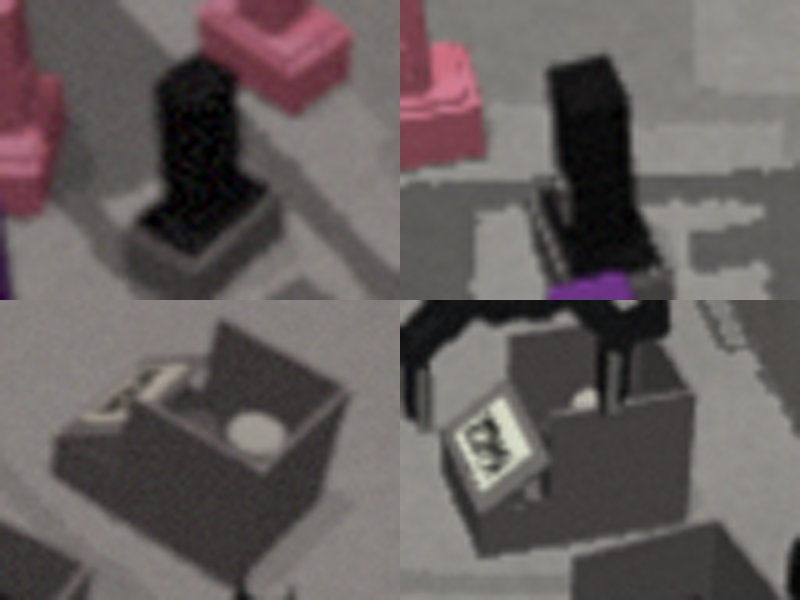

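View pics/m2.png

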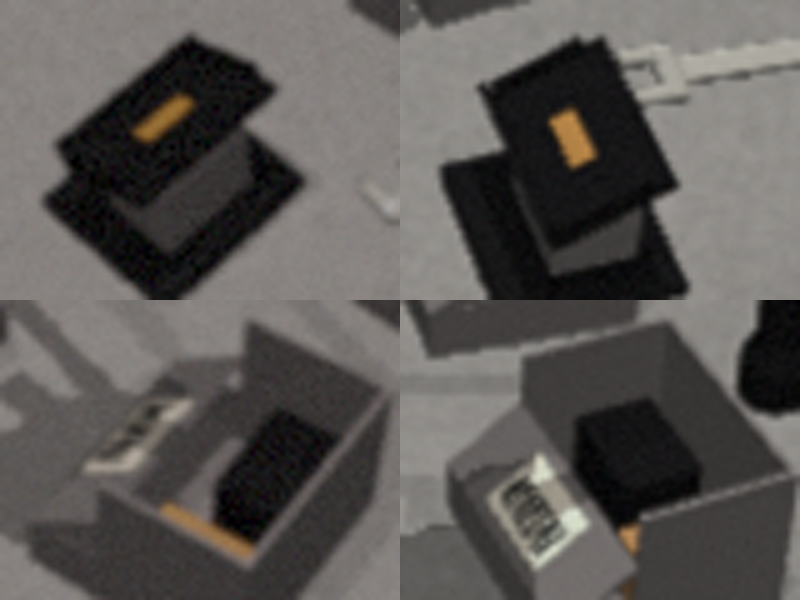

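The close crops confirm that the reader is the black grip on a grey head, at scene (227,162) and side (220,176) in raw px. Two pinks and the purple stand beside it. The cradle's orange patch is at scene (208.6,253.6) and side (309.6,242.4), with its low edge towards the robot. The narrow label is in side near (259,130).

```bash
cat > h.py <<'E'
import numpy as np, cv2
from rig import get_state, imaging
from scipy.spatial.transform import Rotation as R
def cam(n,s=None):
    p=imaging.camera_params(n)
    if n!="wrist": return p["camera_matrix"],p["cam_to_world"]
    q=s["ee_rot"]; T=np.eye(4); T[:3,:3]=R.from_quat([q[1],q[2],q[3],q[0]]).as_matrix(); T[:3,3]=s["position"]
    return p["camera_matrix"],T@p["T_tool_cam"]
def ray(c,uv):
    K,T=c; d=T[:3,:3]@np.linalg.solve(K,[uv[0],uv[1],1]); return T[:3,3],d/np.linalg.norm(d)
def plane(c,uv,z):
    o,d=ray(c,uv); return o+d*(z-o[2])/d[2]
def tri(c1,u1,c2,u2):
    o,d=ray(c1,u1);p,e=ray(c2,u2); A=np.c_[d,-e]; t=np.linalg.lstsq(A,p-o,rcond=None)[0]
    a,b=o+d*t[0],p+e*t[1]; return (a+b)/2,np.linalg.norm(a-b)
def yaw(a,b): return np.degrees(np.arctan2(b[1]-a[1],b[0]-a[0]))
def proj(c,P):
    K,T=c; q=K@(np.linalg.inv(T)@np.r_[P,1])[:3]; return q[:2]/q[2]
E
python3 - <<'E'
from h import *
np.set_printoptions(precision=4,suppress=True)
S,D=cam("scene"),cam("side")
print("grip top",tri(S,(227.7,162),D,(219.9,176.5)))
s=lambda x,y:plane(S,(196+x/6.25,150+y/6.25),.034)
L,F,Rr=s(130,232),s(197,262),s(282,190)
print("head",L,F,Rr,np.linalg.norm(L-F),np.linalg.norm(F-Rr),yaw(L,F),yaw(F,Rr))
print("cradle",tri(S,(208.6,253.6),D,(309.6,242.4)))
b=[plane(S,p,.012) for p in[(184.4,270),(209,290),(237,266.4)]]
print("base",b,yaw(b[0],b[1]),yaw(b[1],b[2]))
f,k=plane(D,(255.6,156),0),plane(D,(297.6,147.4),0)
print("bin side",f,k,yaw(f,k),np.linalg.norm(f-k))
f,k=plane(S,(311,180),.0),plane(S,(348,202),0); print("bin scene",f,k,yaw(f,k),np.linalg.norm(f-k))
im=imaging.get_image("side"); h=im.min(2).astype(int); m=np.zeros_like(h,np.uint8); m[115:152,245:275]=(h[115:152,245:275]>150)
cs=max(cv2.findContours(cv2.morphologyEx(m,cv2.MORPH_CLOSE,np.ones((5,5))),0,2)[0],key=cv2.contourArea); r=cv2.minAreaRect(cs); print(r)
c=plane(D,r[0],.0505); print("label",c); bx=cv2.boxPoints(r);print(bx)
# neighbours
for n,C in(("scene",S),("side",D)):
    im=imaging.get_image(n); hsv=cv2.cvtColor(im,cv2.COLOR_RGB2HSV)
    for col,lo,hi in(("pink",165,180),("purple",132,155)):
        mm=((hsv[...,0]>=lo)&(hsv[...,0]<=hi)&(hsv[...,1]>80)).astype(np.uint8)
        for q in cv2.findContours(mm,0,2)[0]:
            if cv2.contourArea(q)>60:
                x,y,w,hh=cv2.boundingRect(q); print(n,col,(x,y,w,hh),plane(C,(x+w/2,y+hh-8),.02)[:2])
E
```

```text
grip top (array([ 0.4591, -0.0291,  0.122 ]), np.float64(0.0014314069122385955))
head [ 0.4496 -0.0683  0.034 ] [ 0.4857 -0.0558  0.034 ] [0.4754 0.0052 0.034 ] 0.03827574316185218 0.06184711157708114 19.05758316453387 99.6326747972761
cradle (array([ 0.6491, -0.2427,  0.0747]), np.float64(0.00018671476150656735))
base [array([ 0.6124, -0.2998,  0.012 ]), array([ 0.7008, -0.2857,  0.012 ]), array([ 0.693 , -0.1886,  0.012 ])] 9.053709576535708 94.58306577048897
bin side [0.5868 0.1921 0.    ] [ 0.7289  0.2153 -0.    ] 9.257535867728011 0.1439706512989304
bin scene [0.5923 0.1954 0.    ] [0.7295 0.2145 0.    ] 7.912175339563717 0.1385097589300236
((258.20001220703125, 133.40000915527344), (14.310836791992188, 11.627553939819336), 63.43495178222656)
label [0.603  0.2421 0.0505]
[[249.8 129.6]
 [260.2 124.4]
 [266.6 137.2]
 [256.2 142.4]]
scene pink (189, 145, 17, 39) [ 0.3619 -0.0783]
scene pink (228, 129, 24, 39) [0.3919 0.0689]
scene purple (179, 177, 27, 41) [ 0.4651 -0.1698]
side pink (166, 152, 37, 84) [ 0.3536 -0.1003]
side purple (208, 207, 31, 48) [ 0.4477 -0.1797]
```

```bash
r='{"claw":1,"travel":[-0.57,-0.145,0],"turn":-0.235}'; python3 -m inch '[{"claw":1,"travel":[-0.57,-0.145,0],"turn":-0.235},{"claw":1,"travel":[-0.57,-0.145,0],"turn":-0.235},{"claw":1,"travel":[-0.57,-0.145,0],"turn":-0.235},{"claw":1,"travel":[-0.57,-0.145,0],"turn":-0.235},{"claw":1,"travel":[-0.57,-0.145,0],"turn":-0.235}]'
python3 -m inch '[{"claw":1,"travel":[0,0,0],"turn":-0.205},{"claw":1,"travel":[0,0,0],"turn":-0.205},{"claw":1,"travel":[0,0,0],"turn":-0.205},{"claw":1,"travel":[0,0,0],"turn":-0.205},{"claw":1,"travel":[0,0,0],"turn":-0.205}]'
python3 - <<'E'
from h import *
s=get_state(); im=imaging.get_image("wrist"); cv2.imwrite("pics/w1.png",im[:,:,::-1])
C=cam("wrist",s); np.save("w1.npy",C[1]); print(s["position"],s["qpos"][5],C[1][:3,:3].round(3).tolist())
E
```

```text
clock: 0.8
position: [0.4602, -0.0292, 0.2507]
ee_rot: [0.0, 0.916, 0.401, 0.0]
contact_force: [0.4, 0.0, -0.4]
width: 0.0854
gripper_force: 0.0
clock: 1.3
position: [0.4609, -0.029, 0.2503]
ee_rot: [0.0, 0.996, 0.092, 0.0]
contact_force: [-0.1, -0.9, 0.0]
width: 0.0858
gripper_force: 0.0
[ 0.46094476 -0.02898275  0.25034876] 1.1722996998815225 [[0.184, -0.933, -0.308], [-0.983, -0.175, -0.057], [-0.001, 0.313, -0.95]]
```

View pics/w1.png

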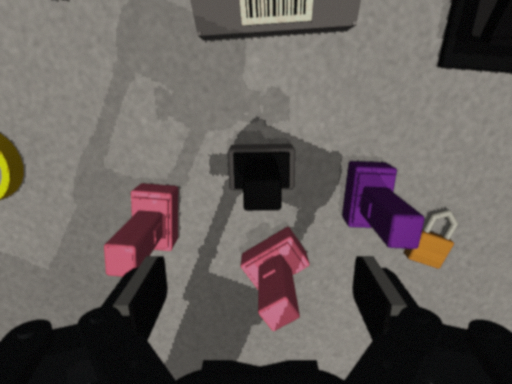

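The wrist view shows the reader head squared to the tool: corners at (230,147), (292,147), (295,188) and (230,188), grip top about (263,194). A pink look-alike is below at (275,255), with purple to the right at (370,195).

```bash
python3 - <<'E'
from h import *
np.set_printoptions(precision=4,suppress=True)
C=(imaging.camera_params("wrist")["camera_matrix"],np.load("w1.npy"))
im=cv2.imread("pics/w1.png"); g=im.max(2)
gr=(g<18).astype(np.uint8); gr[:, :215]=0; gr[:,305:]=0; gr[:140]=0; gr[215:]=0
print("dark rows/cols",[ (y,np.where(gr[y])[0][[0,-1]]) for y in range(150,214,6) if gr[y].any()])
h=[plane(C,p,.034) for p in[(230,147),(292,147),(295,188),(230,188)]]
print(np.array(h),np.mean(h,0),yaw(h[1],h[0])-90)
print("grip top",plane(C,(263,208),.122),plane(C,(263,181),.122))
for n,p in dict(purpleL=(345,222),purpleTL=(350,162),pinkL=(178,187),pinkLb=(170,248)).items(): print(n,plane(C,p,.034))
E
```

```text
dark rows/cols [(156, array([234, 287])), (162, array([235, 288])), (168, array([235, 287])), (174, array([236, 287])), (180, array([235, 287])), (186, array([236, 286])), (192, array([244, 279])), (198, array([245, 279])), (204, array([245, 279]))]
[[ 0.4738  0.0067  0.034 ]
 [ 0.4858 -0.0572  0.034 ]
 [ 0.4425 -0.07    0.034 ]
 [ 0.4294 -0.0003  0.034 ]] [ 0.4579 -0.0302  0.034 ] 10.586712346198922
grip top [ 0.4456 -0.033   0.122 ] [ 0.4683 -0.0287  0.122 ]
purpleL [ 0.4136 -0.1342  0.034 ]
purpleTL [ 0.4814 -0.1212  0.034 ]
pinkL [0.4201 0.0556 0.034 ]
pinkLb [0.3445 0.0569 0.034 ]
```

```bash
python3 -m inch '[{"claw":1,"travel":[-0.0175,-0.0075,-0.2],"turn":0},{"claw":1,"travel":[-0.0175,-0.0075,-0.5],"turn":0},{"claw":1,"travel":[-0.0175,-0.0075,-0.8],"turn":0},{"claw":1,"travel":[-0.0175,-0.0075,-0.8],"turn":0},{"claw":1,"travel":[-0.0175,-0.0075,-0.8],"turn":0}]'
python3 -m inch '[{"claw":-1,"travel":[0,0,0],"turn":0},{"claw":-1,"travel":[0,0,0],"turn":0},{"claw":-1,"travel":[0,0,0],"turn":0},{"claw":-1,"travel":[0,0,0],"turn":0},{"claw":-1,"travel":[0,0,0],"turn":0}]' 40
python3 -m inch '[{"claw":-1,"travel":[0,0,0],"turn":0},{"claw":-1,"travel":[0,0,0],"turn":0},{"claw":-1,"travel":[0,0,0],"turn":0},{"claw":-1,"travel":[0,0,0],"turn":0},{"claw":-1,"travel":[0,0,0],"turn":0}]'
```

```text
clock: 1.85
position: [0.4549, -0.03, 0.0875]
ee_rot: [-0.001, 0.996, 0.094, -0.004]
contact_force: [-0.2, -0.1, 0.6]
width: 0.0854
gripper_force: 0.0
clock: 2.35
position: [0.4586, -0.0308, 0.0917]
ee_rot: [0.001, 0.996, 0.094, 0.001]
contact_force: [0.2, -1.4, 6.0]
width: 0.0313
gripper_force: 42.1
clock: 2.85
position: [0.4586, -0.0308, 0.0917]
ee_rot: [0.001, 0.996, 0.094, 0.001]
contact_force: [-1.0, -1.0, 7.3]
width: 0.0318
gripper_force: 42.1
```

```bash
python3 -m inch '[{"claw":-1,"travel":[0,0,0.2],"turn":0},{"claw":-1,"travel":[0.11,0.233,0.2],"turn":0},{"claw":-1,"travel":[0.22,0.466,0.2],"turn":0},{"claw":-1,"travel":[0.33,0.7,0.2],"turn":0},{"claw":-1,"travel":[0.33,0.7,0.2],"turn":0}]'
python3 -m inch '[{"claw":-1,"travel":[0,0,-0.1],"turn":0},{"claw":-1,"travel":[0,0,-0.18],"turn":0},{"claw":-1,"travel":[0,0,-0.2],"turn":0},{"claw":-1,"travel":[0,0,-0.205],"turn":0},{"claw":-1,"travel":[0,0,-0.205],"turn":0}]' 20
```

```text
clock: 3.35
position: [0.5263, 0.1143, 0.1307]
ee_rot: [-0.001, 0.995, 0.096, 0.002]
contact_force: [0.7, -0.7, -1.7]
width: 0.0315
gripper_force: 41.6
clock: 3.85
position: [0.5226, 0.1094, 0.0913]
ee_rot: [-0.0, 0.996, 0.094, -0.0]
contact_force: [-3.8, 0.5, 12.6]
width: 0.0316
gripper_force: 42.7
```

```bash
python3 -m inch '[{"claw":-1,"travel":[0,0,0],"turn":0},{"claw":-1,"travel":[-0.03,-0.006,0.003],"turn":0},{"claw":-1,"travel":[-0.06,-0.012,0.005],"turn":0},{"claw":-1,"travel":[-0.096,-0.018,0.008],"turn":0},{"claw":-1,"travel":[-0.096,-0.018,0.008],"turn":0}]' 20
python3 - <<'E'
from h import *
a=imaging.get_image("wrist"); b=imaging.get_image("side"); cv2.imwrite("pics/t1.png",np.hstack([cv2.resize(a[100:300,150:400],(500,400)),cv2.resize(b[100:200,170:270],(300,400)[::1])])[:,:,::-1])
E
```

```text
clock: 4.35
position: [0.5031, 0.1054, 0.0913]
ee_rot: [0.0, 0.996, 0.094, -0.001]
contact_force: [-0.7, -0.2, 6.8]
width: 0.0313
gripper_force: 41.7
```

View pics/t1.png

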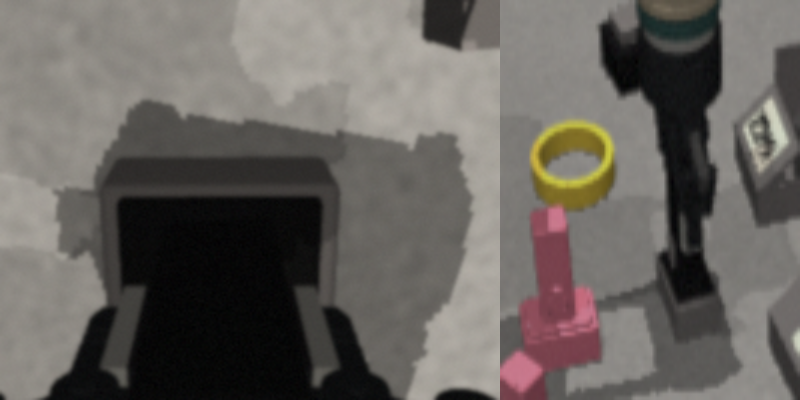

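The reader slid upright instead of tipping. I'll lift it, look at the dock, and use the cradle's fixed upper edge to tip the reader in the pads.

```bash
python3 -m inch '[{"claw":-1,"travel":[0,0,0.25],"turn":0},{"claw":-1,"travel":[0,0,0.5],"turn":0},{"claw":-1,"travel":[0,0,0.75],"turn":0},{"claw":-1,"travel":[0,-0.15,0.95],"turn":0},{"claw":-1,"travel":[0.05,-0.35,1.0],"turn":-0.02}]' 42
python3 -m inch '[{"claw":-1,"travel":[0.05,-0.25,0],"turn":0},{"claw":-1,"travel":[0.1,-0.5,0],"turn":0},{"claw":-1,"travel":[0.15,-0.75,0],"turn":0},{"claw":-1,"travel":[0.2,-1,0],"turn":0},{"claw":-1,"travel":[0.25,-1,0],"turn":0}]'
python3 -m inch '[{"claw":-1,"travel":[0,-0.3,-0.15],"turn":0},{"claw":-1,"travel":[0,-0.35,-0.2],"turn":0},{"claw":-1,"travel":[0,-0.35,-0.2],"turn":0}]'
python3 - <<'E'
from h import *
np.set_printoptions(precision=4,suppress=True)
s=get_state(); im=imaging.get_image("wrist"); cv2.imwrite("pics/w2.png",im[:,:,::-1])
C=cam("wrist",s); np.save("w2.npy",C[1]); print(s["position"])
hsv=cv2.cvtColor(im,cv2.COLOR_RGB2HSV); m=((hsv[...,0]>8)&(hsv[...,0]<25)&(hsv[...,1]>110)&(hsv[...,2]>80)).astype(np.uint8)
for q in cv2.findContours(m,0,2)[0]:
    if cv2.contourArea(q)>30:
        r=cv2.minAreaRect(q); print(r,plane(C,r[0],.075)); 
E
```

```text
clock: 4.95
position: [0.5144, 0.0366, 0.2951]
ee_rot: [-0.0, 0.998, 0.064, 0.003]
contact_force: [1.4, 0.6, -1.7]
width: 0.0317
gripper_force: 43.0
clock: 5.45
position: [0.5632, -0.1701, 0.2887]
ee_rot: [0.001, 0.998, 0.06, -0.002]
contact_force: [-0.0, 1.6, -3.0]
width: 0.0319
gripper_force: 43.3
clock: 5.75
position: [0.5619, -0.236, 0.246]
ee_rot: [-0.002, 0.998, 0.061, -0.004]
contact_force: [0.3, 1.3, -1.9]
width: 0.032
gripper_force: 43.5
[ 0.5619 -0.236   0.246 ]
((445.0940246582031, 197.40869140625), (60.27363586425781, 130.2304229736328), 47.573360443115234) [ 0.5608 -0.4117  0.075 ]
((441.50823974609375, 184.9033203125), (59.74117660522461, 136.19467163085938), 53.04289245605469) [ 0.5724 -0.4045  0.075 ]
((280.5, 80.5), (15.0, 37.0), 90.0) [ 0.6457 -0.2413  0.075 ]
((51.311424255371094, 19.18378257751465), (44.82648468017578, 18.587345123291016), 73.81079864501953) [ 0.6694 -0.0512  0.075 ]
```

View pics/w2.png

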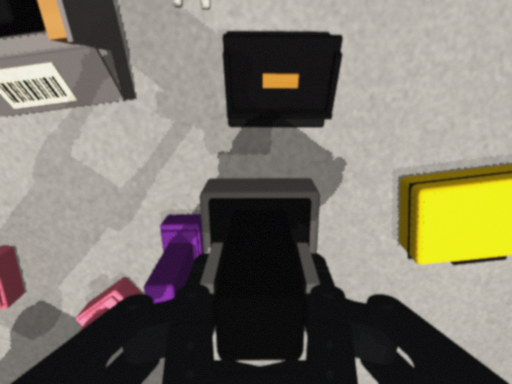

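The dock is squared to the tool (orange patch at (280,80)), so the dock yaw is about 6.9° and the cradle origin about (0.647,-0.242,0.075). I'll go past its upper edge, come down, and draw back against that edge.

```bash
python3 -m inch '[{"claw":-1,"travel":[0.25,0.005,0],"turn":0},{"claw":-1,"travel":[0.5,0.01,0],"turn":0},{"claw":-1,"travel":[0.75,0.015,0],"turn":0},{"claw":-1,"travel":[0.8,0.015,0],"turn":0},{"claw":-1,"travel":[0.8,0.015,-0.2],"turn":0}]' 42
python3 -m inch '[{"claw":-1,"travel":[0,0,-0.2],"turn":0},{"claw":-1,"travel":[0,0,-0.255],"turn":0},{"claw":-1,"travel":[0,0,-0.255],"turn":0}]'
python3 -m inch '[{"claw":-1,"travel":[-0.06,-0.007,0],"turn":0},{"claw":-1,"travel":[-0.12,-0.015,0],"turn":0},{"claw":-1,"travel":[-0.15,-0.018,0],"turn":0},{"claw":-1,"travel":[-0.18,-0.022,0],"turn":0},{"claw":-1,"travel":[-0.18,-0.022,0],"turn":0}]'
```

```text
clock: 6.3
position: [0.7297, -0.2299, 0.216]
ee_rot: [0.002, 0.998, 0.064, 0.006]
contact_force: [0.4, -0.8, -2.2]
width: 0.0314
gripper_force: 43.6
clock: 6.6
position: [0.7227, -0.2293, 0.1577]
ee_rot: [-0.001, 0.998, 0.063, -0.003]
contact_force: [-0.1, -0.0, -2.0]
width: 0.0319
gripper_force: 43.4
clock: 7.1
position: [0.6918, -0.2355, 0.165]
ee_rot: [0.001, 0.998, 0.062, 0.006]
contact_force: [5.1, 1.1, 2.5]
width: 0.0315
gripper_force: 43.9
```

```bash
python3 -m inch '[{"claw":-1,"travel":[-0.03,-0.004,0],"turn":0},{"claw":-1,"travel":[-0.06,-0.007,0],"turn":0},{"claw":-1,"travel":[-0.09,-0.011,0],"turn":0},{"claw":-1,"travel":[-0.12,-0.015,0],"turn":0},{"claw":-1,"travel":[-0.12,-0.015,0],"turn":0}]'
python3 - <<'E'
from h import *
a=imaging.get_image("wrist"); s=get_state(); b=imaging.get_image("side"); np.save("w3.npy",cam("wrist",s)[1]); cv2.imwrite("pics/w3.png",a[:,:,::-1]); cv2.imwrite("pics/t2.png",np.hstack([cv2.resize(a[100:340,130:400],(450,400)),cv2.resize(b[130:280,260:390],(347,400))])[:,:,::-1])
E
```

```text
clock: 7.6
position: [0.6674, -0.2386, 0.164]
ee_rot: [0.001, 0.998, 0.062, 0.005]
contact_force: [4.8, 1.2, 1.1]
width: 0.0316
gripper_force: 44.0
```

View pics/t2.png

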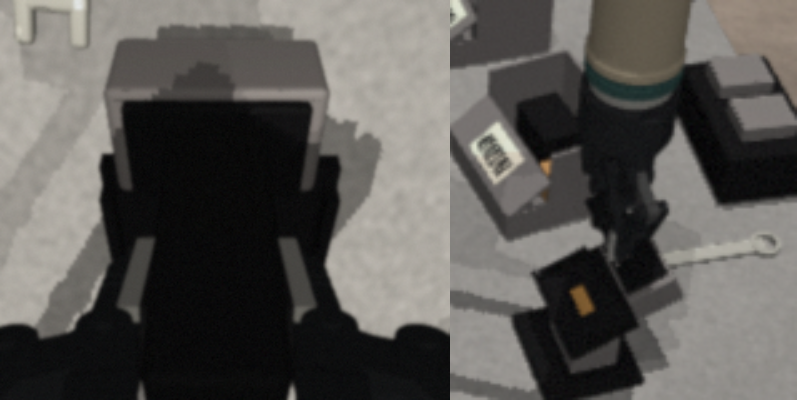

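The reader tips in the pads as wanted: in the wrist view the head's front face now runs from row ~124 (sole edge) to ~155 (top edge). I'll get the tilt from those rows, with the upright image w2 as the zero check.

```bash
cat >> h.py <<'E'
def tilt(Cw,row,col=260,pt=(.023,0),h=.0917):
    """tilt (deg) at which the head's edge pt (reader x,z) shows at this row"""
    from scipy.optimize import brentq
    K,T=Cw; M=np.linalg.inv(imaging.camera_params("wrist")["T_tool_cam"])
    def f(t):
        a=np.radians(t); x,z=pt[0],pt[1]-h
        X=x*np.cos(a)-z*np.sin(a); Z=x*np.sin(a)+z*np.cos(a)   # X fwd, Z up
        c=M@np.array([X,0,-Z,1]); q=K@c[:3]; return q[1]/q[2]-row
    t=np.arange(-20,60,1.); v=[f(k) for k in t]
    return [round(brentq(f,t[i],t[i+1]),1) for i in range(len(t)-1) if v[i]*v[i+1]<0]
def rows(g,c0,c1,r0,r1):
    p=cv2.GaussianBlur(g,(3,3),0)[r0:r1,c0:c1].mean(1); d=np.diff(p); k=np.argsort(-abs(d))[:7]; return [(int(r0+i),int(d[i])) for i in sorted(k)]
E
python3 - <<'E'
from h import *
for n,r0,r1 in(("w2",165,215),("w3",105,175)):
    g=cv2.cvtColor(cv2.imread(f"pics/{n}.png"),cv2.COLOR_BGR2GRAY).astype(float)
    C=(imaging.camera_params("wrist")["camera_matrix"],0)
    print(n,rows(g,215,235,r0,r1),rows(g,285,305,r0,r1))
    for r in ((178,179,196,199) if n=="w2" else (123,124,125,150,155,160)): print(r,tilt(C,r),tilt(C,r,pt=(.023,.034)))
E
```

```text
w2 [(176, -12), (177, -19), (178, -19), (179, -10), (196, -12), (197, -19), (198, -17)] [(176, -13), (177, -19), (178, -16), (179, -7), (196, -13), (197, -20), (198, -16)]
178 [-2.1] [7.2]
179 [-2.6] [6.5]
196 [-10.5] [-5.3]
199 [-11.9] [-7.3]
w3 [(115, -9), (122, -10), (123, -8), (157, -8), (158, -15), (159, -21), (160, -18)] [(114, -16), (115, -18), (153, 13), (158, -23), (159, -34), (160, -32), (161, -16)]
123 [24.1] []
124 [23.6] []
125 [23.1] []
150 [11.1] [30.3]
155 [8.7] [25.6]
160 [6.3] [21.2]
```

```bash
python3 -m inch '[{"claw":-1,"travel":[-0.03,-0.004,0],"turn":0},{"claw":-1,"travel":[-0.06,-0.007,0],"turn":0},{"claw":-1,"travel":[-0.085,-0.01,0],"turn":0},{"claw":-1,"travel":[-0.085,-0.01,0],"turn":0}]'
python3 -m inch '[{"claw":-1,"travel":[0.08,0.01,0.0],"turn":0},{"claw":-1,"travel":[0.15,0.018,0.05],"turn":0},{"claw":-1,"travel":[0.15,0.018,0.3],"turn":0},{"claw":-1,"travel":[0.15,0.018,0.5],"turn":0},{"claw":-1,"travel":[0.15,0.018,0.5],"turn":0}]' 60
python3 - <<'E'
from h import *
a=imaging.get_image("wrist"); cv2.imwrite("pics/w4.png",a[:,:,::-1]); g=cv2.cvtColor(a,cv2.COLOR_RGB2GRAY).astype(float)
C=(imaging.camera_params("wrist")["camera_matrix"],0)
p=cv2.GaussianBlur(g,(3,3),0)
for c in((215,235),(285,305)): print(rows(g,*c,60,175)); print(p[80:165:2,c[0]:c[1]].mean(1).astype(int).tolist())
for r in (95,100,105,110): print(r,tilt(C,r))
E
```

```text
clock: 8.1
position: [0.6494, -0.2408, 0.1621]
ee_rot: [0.001, 0.998, 0.063, 0.003]
contact_force: [4.8, 0.6, -0.2]
width: 0.0314
gripper_force: 43.6
clock: 8.6
position: [0.6791, -0.2384, 0.2681]
ee_rot: [0.004, 0.998, 0.063, 0.005]
contact_force: [0.8, -1.2, -1.5]
width: 0.0317
gripper_force: 61.3
[(95, -11), (96, -20), (97, -19), (142, -12), (143, -22), (144, -29), (145, -23)]
[152, 152, 154, 155, 156, 157, 158, 159, 144, 105, 96, 98, 98, 98, 98, 99, 99, 99, 99, 99, 99, 100, 100, 100, 100, 100, 101, 102, 111, 124, 125, 113, 79, 25, 15, 17, 17, 14, 12, 11, 9, 9, 9]
[(95, -11), (96, -22), (97, -23), (142, -15), (143, -27), (144, -35), (145, -28)]
[176, 175, 172, 170, 171, 174, 176, 176, 161, 115, 103, 105, 105, 105, 106, 106, 107, 107, 107, 107, 107, 107, 108, 108, 108, 109, 108, 111, 122, 141, 149, 135, 93, 29, 18, 25, 26, 20, 17, 17, 17, 16, 16]
95 [38.2]
100 [35.6]
105 [33.1]
110 [30.6]
```

```bash
python3 - <<'E'
from h import *
C=(imaging.camera_params("wrist")["camera_matrix"],0)
g=cv2.cvtColor(cv2.imread("pics/w2.png"),cv2.COLOR_BGR2GRAY).astype(float); print(g[172:204,215:235].mean(1).astype(int).tolist())
for h in(.084,.088,.0917,.095): print(h,"w4",tilt(C,96.5,h=h),tilt(C,136,pt=(.023,.034),h=h),"w2",tilt(C,178,h=h),tilt(C,187,pt=(.023,.034),h=h))
E
```

```text
[126, 127, 127, 124, 119, 107, 84, 62, 53, 51, 52, 52, 52, 52, 53, 53, 53, 53, 54, 57, 64, 70, 73, 74, 71, 60, 36, 17, 11, 11, 12, 11]
0.084 w4 [43.3] [] w2 [-0.8] [4.3]
0.088 w4 [39.9] [] w2 [-1.5] [2.3]
0.0917 w4 [37.4] [48.1] w2 [-2.1] [0.8]
0.095 w4 [35.4] [39.9] w2 [-2.6] [-0.3]
```

```bash
python3 - <<'E'
from h import *
from scipy.optimize import least_squares
K=imaging.camera_params("wrist")["camera_matrix"];M=np.linalg.inv(imaging.camera_params("wrist")["T_tool_cam"])
def row(t,x,z):
    a=np.radians(t); c=M@np.array([x*np.cos(a)-z*np.sin(a),0,-(x*np.sin(a)+z*np.cos(a)),1]); q=K@c[:3]; return q[1]/q[2]
def wid(t,x,z):
    a=np.radians(t); c=M@np.array([x*np.cos(a)-z*np.sin(a),0,-(x*np.sin(a)+z*np.cos(a)),1]); return .072*K[0,0]/c[2]
def f(p,full=0):
    t,dx,h=p; x=.023+dx
    e=[row(0,x,-h)-178,row(0,x,.034-h)-192,row(t,x,-h)-96.5,row(t,x,.034-h)-136]
    return np.r_[e,dx/.003,(h-.0917)/.004]
r=least_squares(f,[36,0,.0917]); print(r.x,r.fun)
g=cv2.cvtColor(cv2.imread("pics/w4.png"),cv2.COLOR_BGR2GRAY).astype(int)
for y in(100,105,130): print(y,[(i,d) for i,d in enumerate(np.diff(g[y,180:340].astype(int))+0) if abs(d)>20])
print(wid(r.x[0],.023,-r.x[2]),wid(r.x[0],.023,.034-r.x[2]))
cv2.imwrite("pics/w4c.png",cv2.resize(cv2.imread("pics/w4.png"),(800,600)))
E
```

```text
[ 3.58050304e+01 -5.57521869e-03  1.02419499e-01] [-0.79092846 -0.27428494 -0.82193839  1.45333734 -1.85840623  2.67987466]
100 [(11, np.int64(-32)), (12, np.int64(-23)), (145, np.int64(25))]
105 [(12, np.int64(-37)), (13, np.int64(-40)), (145, np.int64(24)), (146, np.int64(33))]
130 [(8, np.int64(-22)), (150, np.int64(22)), (151, np.int64(31))]
128.2068664995976 143.9433242357091
```

View pics/w4c.png

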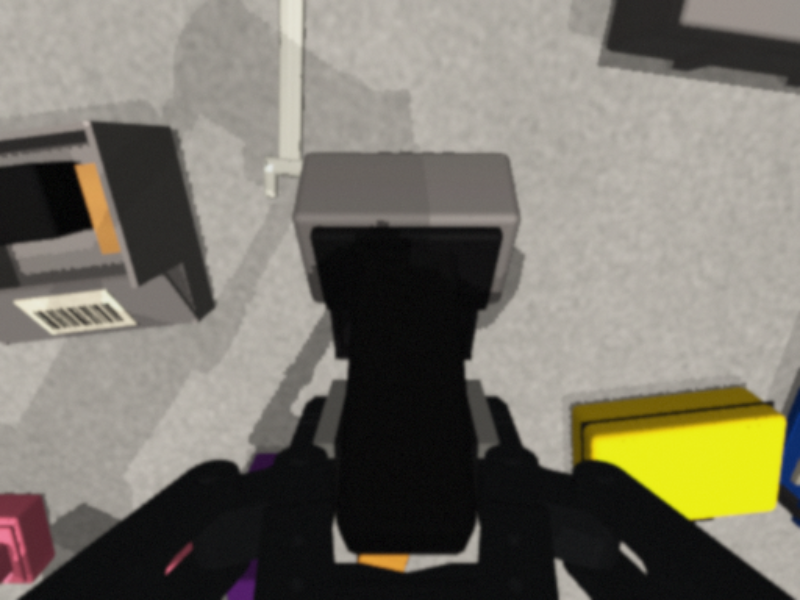

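The tilt is about 37°, head face at rows 97 to 136. Next I'll carry the reader high over to the narrow bin and measure the label on the way.

```bash
python3 -m inch '[{"claw":-1,"travel":[-0.08,0.15,0.1],"turn":0},{"claw":-1,"travel":[-0.16,0.38,0.15],"turn":0},{"claw":-1,"travel":[-0.24,0.6,0.15],"turn":0},{"claw":-1,"travel":[-0.32,0.82,0.15],"turn":0},{"claw":-1,"travel":[-0.4,1.0,0.15],"turn":0.009}]' 60
python3 -m inch '[{"claw":-1,"travel":[-0.1,0.2,0],"turn":0},{"claw":-1,"travel":[-0.2,0.4,0],"turn":0},{"claw":-1,"travel":[-0.3,0.6,0],"turn":0},{"claw":-1,"travel":[-0.4,0.8,0],"turn":0},{"claw":-1,"travel":[-0.45,1.0,0],"turn":0}]'
python3 -m inch '[{"claw":-1,"travel":[0,0.2,-0.05],"turn":0},{"claw":-1,"travel":[0,0.34,-0.1],"turn":0},{"claw":-1,"travel":[0,0.34,-0.1],"turn":0}]'
python3 - <<'E'
from h import *
np.set_printoptions(precision=4,suppress=True)
s=get_state(); im=imaging.get_image("wrist"); cv2.imwrite("pics/w5.png",im[:,:,::-1])
C=cam("wrist",s); np.save("w5.npy",C[1]); q=s["ee_rot"]; print(s["position"],q,s["clock"])
u=proj(C,[.6035,.243,.0505]); print("expect",u)
m=(im.min(2)>165).astype(np.uint8); m=cv2.morphologyEx(m,cv2.MORPH_CLOSE,np.ones((7,7)))
for c in cv2.findContours(m,0,2)[0]:
    if cv2.contourArea(c)>200:
        r=cv2.minAreaRect(c); print(cv2.contourArea(c),r,plane(C,r[0],.0505))
g=cv2.cvtColor(im,cv2.COLOR_RGB2GRAY).astype(float); print(rows(g,215,235,60,175))
E
```

```text
clock: 9.15
position: [0.5944, -0.0349, 0.2882]
ee_rot: [-0.0, 0.997, 0.078, -0.003]
contact_force: [1.1, 1.0, -1.0]
width: 0.0311
gripper_force: 61.1
clock: 9.65
position: [0.5035, 0.1636, 0.2885]
ee_rot: [0.001, 0.997, 0.077, -0.003]
contact_force: [1.1, 0.2, -2.2]
width: 0.0314
gripper_force: 61.1
clock: 9.95
position: [0.5045, 0.2334, 0.2668]
ee_rot: [0.0, 0.997, 0.079, -0.004]
contact_force: [0.2, -1.3, -2.5]
width: 0.0316
gripper_force: 61.1
[0.5045 0.2334 0.2668] [ 0.0004  0.9969  0.0791 -0.0037] 9.95
expect [267.6033  62.9733]
241.0 ((309.0433654785156, 216.53179931640625), (30.259382247924805, 22.428436279296875), 81.25383758544922) [0.4527 0.1705 0.0505]
930.0 ((178.67703247070312, 151.94602966308594), (66.66451263427734, 23.70587730407715), 83.34557342529297) [0.503  0.3211 0.0505]
2374.0 ((266.3744812011719, 64.764404296875), (68.14192962646484, 37.856624603271484), 2.2025983333587646) [0.6017 0.2439 0.0505]
32635.5 ((407.0, 167.5), (335.0, 208.0), 90.0) [0.5246 0.0788 0.0505]
41404.0 ((92.0, 191.5), (383.0, 184.0), 90.0) [0.4442 0.4114 0.0505]
[(88, 10), (96, -16), (97, -18), (142, -11), (143, -21), (144, -29), (145, -23)]
```

```bash
python3 -m inch '[{"claw":-1,"travel":[0.045,-0.005,-0.15],"turn":-0.0085},{"claw":-1,"travel":[0.045,-0.005,-0.3],"turn":-0.0085},{"claw":-1,"travel":[0.045,-0.005,-0.42],"turn":-0.0085},{"claw":-1,"travel":[0.045,-0.005,-0.459],"turn":-0.0085},{"claw":-1,"travel":[0.045,-0.005,-0.459],"turn":-0.0085}]'
python3 - <<'E'
from h import *
s=get_state(); im=imaging.get_image("wrist"); cv2.imwrite("pics/w6.png",im[:,:,::-1]); C=cam("wrist",s)
L=np.array([.6017,.2439,.0505]); P=np.array(s["position"]); print(P,s["ee_rot"],proj(C,L))
a=np.radians(7.5); f=np.array([np.cos(a),np.sin(a),0]); l=np.array([-f[1],f[0],0]); z=np.array([0,0,1])
for t in(35,37,39):
    c,n=np.cos(np.radians(t)),np.sin(np.radians(t)); zr=-n*f+c*z; xr=c*f+n*z
    spot=P-.003*xr-(.093+.06)*zr; print(t,[round(1000*float((spot-L)@k),1) for k in(f,l,z)])
E
```

```text
clock: 10.5
position: [0.5153, 0.2287, 0.1769]
ee_rot: [0.001, 0.998, 0.063, -0.002]
contact_force: [-0.1, 0.3, -1.9]
width: 0.0315
gripper_force: 61.1
[0.51533755 0.22865602 0.17685419] [ 8.95635576e-04  9.98005213e-01  6.30954709e-02 -1.93781483e-03] [255.53961368  73.35928494]
35 [-2.3, -3.8, -0.7]
37 [2.1, -3.8, 2.4]
39 [6.3, -3.8, 5.6]
```

```bash
python3 -m inch '[{"claw":-1,"travel":[-0.01,0.017,-0.005],"turn":0},{"claw":-1,"travel":[-0.01,0.017,-0.005],"turn":0},{"claw":-1,"travel":[-0.01,0.017,-0.005],"turn":0},{"claw":-1,"travel":[-0.01,0.017,-0.005],"turn":0},{"claw":-1,"travel":[-0.01,0.017,-0.005],"turn":0}]'|sed -n 1,3p
python3 - <<'E'
from h import *
im=imaging.get_image("wrist"); b=imaging.get_image("side");c=imaging.get_image("scene"); cv2.imwrite("pics/chk.png",np.hstack([cv2.resize(b[95:185,210:310],(440,396)),cv2.resize(c[110:200,260:350],(356,396))])[:,:,::-1])
E
for i in 1 2 3; do python3 -m inch '[{"claw":-1,"travel":[0,0,0],"turn":0},{"claw":-1,"travel":[0,0,0],"turn":0},{"claw":-1,"travel":[0,0,0],"turn":0},{"claw":-1,"travel":[0,0,0],"turn":0},{"claw":-1,"travel":[0,0,0],"turn":0}]'|sed -n 1,3p; done
```

```text
clock: 11.05
position: [0.5144, 0.2336, 0.1775]
ee_rot: [0.0, 0.998, 0.064, 0.0]
clock: 11.7
position: [0.5143, 0.2335, 0.1771]
ee_rot: [0.0, 0.998, 0.064, -0.0]
clock: 12.2
position: [0.5143, 0.2335, 0.1772]
ee_rot: [0.0, 0.998, 0.064, 0.0]
clock: 12.7
position: [0.5143, 0.2335, 0.1771]
ee_rot: [0.0, 0.998, 0.064, -0.0]
```

View pics/chk.png

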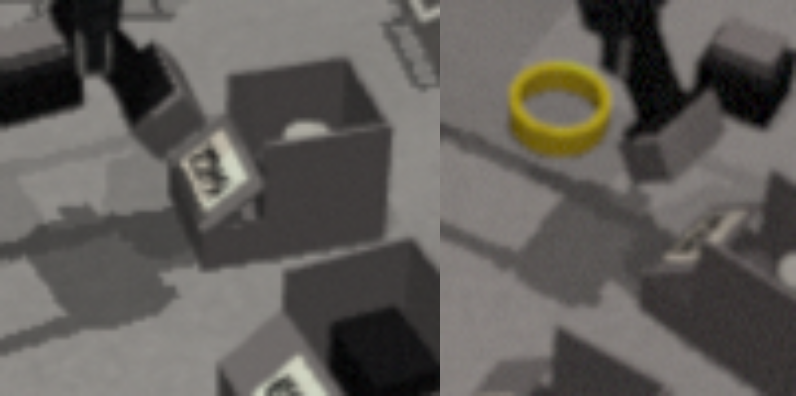

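The check picture shows the head's window parallel to the narrow label, centred and about 6 cm off it, and it was held still for over 1.5 s. Next is the dock, where I'll take ~17° of tilt back off by pushing the head's front face against the outside of the low lip.

```bash
python3 -m inch '[{"claw":-1,"travel":[-0.1,0,0.2],"turn":0},{"claw":-1,"travel":[-0.2,0,0.4],"turn":0},{"claw":-1,"travel":[-0.2,-0.1,0.6],"turn":0},{"claw":-1,"travel":[-0.2,-0.34,0.65],"turn":0},{"claw":-1,"travel":[-0.2,-0.59,0.65],"turn":0}]'|sed -n 1,2p
python3 -m inch '[{"claw":-1,"travel":[0,-0.24,0],"turn":0},{"claw":-1,"travel":[0,-0.49,0],"turn":0},{"claw":-1,"travel":[0,-0.74,0],"turn":0},{"claw":-1,"travel":[0,-0.99,0],"turn":0},{"claw":-1,"travel":[0.1,-0.99,0],"turn":0}]'|sed -n 1,2p
python3 -m inch '[{"claw":-1,"travel":[0.15,-0.24,0],"turn":0},{"claw":-1,"travel":[0.19,-0.49,0],"turn":0},{"claw":-1,"travel":[0.19,-0.72,0],"turn":-0.002},{"claw":-1,"travel":[0.19,-0.87,-0.1],"turn":-0.002},{"claw":-1,"travel":[0.19,-0.87,-0.1],"turn":-0.002}]'
python3 - <<'E'
from h import *
np.set_printoptions(precision=4,suppress=True)
s=get_state(); im=imaging.get_image("wrist"); cv2.imwrite("pics/w7.png",im[:,:,::-1])
C=cam("wrist",s); print(s["position"])
hsv=cv2.cvtColor(im,cv2.COLOR_RGB2HSV); m=((hsv[...,0]>8)&(hsv[...,0]<25)&(hsv[...,1]>110)&(hsv[...,2]>80)).astype(np.uint8)
for q in cv2.findContours(m,0,2)[0]:
    if cv2.contourArea(q)>30: r=cv2.minAreaRect(q); print(r,plane(C,r[0],.075))
E
```

```text
clock: 13.2
position: [0.4755, 0.1152, 0.3101]
clock: 13.7
position: [0.4925, -0.0895, 0.3074]
clock: 14.2
position: [0.5311, -0.2608, 0.2838]
ee_rot: [-0.0, 0.998, 0.058, -0.002]
contact_force: [-1.2, 0.6, -2.1]
width: 0.0313
gripper_force: 61.7
[ 0.5311 -0.2608  0.2838]
((428.6549987792969, 148.54173278808594), (71.74346160888672, 154.27597045898438), 53.358070373535156) [ 0.5687 -0.4292  0.075 ]
((254.5, 43.5), (15.0, 33.0), 90.0) [ 0.6458 -0.241   0.075 ]
((50.5, 5.5), (11.0, 23.0), 90.0) [ 0.6556 -0.0553  0.075 ]
```

```bash
python3 -m inch '[{"claw":-1,"travel":[0,0.03,-0.25],"turn":0},{"claw":-1,"travel":[0,0.03,-0.5],"turn":0},{"claw":-1,"travel":[0,0.03,-0.72],"turn":0},{"claw":-1,"travel":[0,0.03,-0.79],"turn":0},{"claw":-1,"travel":[0,0.03,-0.79],"turn":0}]' 42
python3 -m inch '[{"claw":-1,"travel":[0.07,0.008,0],"turn":0},{"claw":-1,"travel":[0.11,0.013,0],"turn":0},{"claw":-1,"travel":[0.15,0.018,0],"turn":0},{"claw":-1,"travel":[0.19,0.023,0],"turn":0},{"claw":-1,"travel":[0.19,0.023,0],"turn":0}]'
python3 - <<'E'
from h import *
a=imaging.get_image("wrist"); cv2.imwrite("pics/w8.png",a[:,:,::-1]); g=cv2.cvtColor(a,cv2.COLOR_RGB2GRAY).astype(float)
C=(imaging.camera_params("wrist")["camera_matrix"],0)
print(rows(g,215,235,60,190),rows(g,285,305,60,190))
for r in range(95,175,10): print(r,tilt(C,r),end=" ")
E
```

```text
clock: 14.75
position: [0.5308, -0.2482, 0.1267]
ee_rot: [-0.002, 0.998, 0.061, -0.002]
contact_force: [0.4, -0.1, -1.5]
width: 0.0316
gripper_force: 61.5
clock: 15.25
position: [0.569, -0.2454, 0.1302]
ee_rot: [-0.0, 0.998, 0.061, -0.003]
contact_force: [-6.2, -1.2, -2.5]
width: 0.0316
gripper_force: 61.6
[(148, 12), (149, 18), (150, 15), (166, -15), (167, -22), (168, -19), (169, -9)] [(78, 36), (79, 41), (80, 27), (101, -35), (102, -37), (167, -26), (168, -26)]
95 [38.2] 105 [33.1] 115 [28.1] 125 [23.1] 135 [18.3] 145 [13.5] 155 [8.7] 165 [4.0]
```

```bash
python3 -m inch '[{"claw":-1,"travel":[-0.1,-0.012,0],"turn":0},{"claw":-1,"travel":[-0.1,-0.012,0.25],"turn":0},{"claw":-1,"travel":[-0.05,0,0.5],"turn":0},{"claw":-1,"travel":[0.15,0.004,0.5],"turn":0},{"claw":-1,"travel":[0.25,0.004,0.5],"turn":0}]' 42
python3 -m inch '[{"claw":-1,"travel":[0,0,0],"turn":0},{"claw":-1,"travel":[0,0,0],"turn":0}]'
python3 - <<'E'
from h import *
np.set_printoptions(precision=4,suppress=True)
s=get_state(); a=imaging.get_image("wrist"); cv2.imwrite("pics/w9.png",a[:,:,::-1]); g=cv2.cvtColor(a,cv2.COLOR_RGB2GRAY).astype(float)
print(s["position"],rows(g,215,235,90,190),rows(g,285,305,90,190))
P=np.array(s["position"])
for n,f,z in(("pre",-.028,.168),("fin",-.0356,.157)): print(n,(np.array([.6465+.993*f,-.2413+.12*f,z])-P)/.2)
y=150
for y in (120,130,150,160): 
    d=np.diff(cv2.GaussianBlur(g,(3,3),0)[y,170:350]); print(y,[170+int(i) for i in np.argsort(-abs(d))[:6]])
E
```

```text
clock: 15.8
position: [0.6261, -0.2454, 0.2356]
ee_rot: [0.003, 0.998, 0.061, 0.007]
contact_force: [-0.9, -0.2, -2.9]
width: 0.0316
gripper_force: 61.8
clock: 16.0
position: [0.6213, -0.2446, 0.2306]
ee_rot: [0.001, 0.998, 0.061, 0.001]
contact_force: [-1.0, -0.6, -2.3]
width: 0.0313
gripper_force: 61.7
[ 0.6213 -0.2446  0.2306] [(92, -24), (93, -40), (94, -39), (95, -20), (133, 20), (134, 19), (167, -17)] [(93, -32), (94, -46), (95, -36), (134, 19), (166, -22), (167, -32), (168, -26)]
pre [-0.0131 -0.0001 -0.3132]
fin [-0.0509 -0.0047 -0.3682]
120 [319, 318, 202, 201, 203, 320]
130 [318, 317, 202, 203, 319, 201]
150 [321, 197, 320, 198, 322, 196]
160 [194, 195, 332, 331, 193, 333]
```

```bash
python3 -m inch '[{"claw":-1,"travel":[-0.013,0,-0.12],"turn":0},{"claw":-1,"travel":[-0.013,0,-0.22],"turn":0},{"claw":-1,"travel":[-0.013,0,-0.29],"turn":0},{"claw":-1,"travel":[-0.013,0,-0.313],"turn":0},{"claw":-1,"travel":[-0.013,0,-0.313],"turn":0}]'
python3 -m inch '[{"claw":-1,"travel":[-0.009,-0.001,-0.013],"turn":0},{"claw":-1,"travel":[-0.018,-0.002,-0.026],"turn":0},{"claw":-1,"travel":[-0.027,-0.003,-0.038],"turn":0},{"claw":-1,"travel":[-0.037,-0.004,-0.05],"turn":0},{"claw":-1,"travel":[-0.037,-0.004,-0.055],"turn":0}]'
python3 - <<'E'
from h import *
s=get_state(); a=imaging.get_image("wrist"); cv2.imwrite("pics/w10.png",a[:,:,::-1]); g=cv2.cvtColor(a,cv2.COLOR_RGB2GRAY).astype(float)
print(rows(g,215,235,90,190),rows(g,285,305,90,190)); 
P=s["position"]; f=((P[0]-.6465)*.993+(P[1]+.2413)*.12); print("fwd",f,"lat",-(P[0]-.6465)*.12+(P[1]+.2413)*.993)
E
```

```text
clock: 16.55
position: [0.6173, -0.2451, 0.1662]
ee_rot: [-0.0, 0.998, 0.06, -0.0]
contact_force: [-0.4, -0.6, -2.1]
width: 0.0312
gripper_force: 61.8
clock: 17.05
position: [0.6122, -0.2464, 0.1609]
ee_rot: [0.002, 0.998, 0.06, 0.004]
contact_force: [-4.9, 2.5, 17.9]
width: 0.0314
gripper_force: 64.1
[(128, 11), (129, 20), (130, 19), (131, 10), (163, -11), (164, -18), (165, -17)] [(129, 20), (130, 20), (158, 14), (163, -24), (164, -36), (165, -35), (166, -19)]
fwd -0.03461966525589033 lat -0.000923667665863874
```

```bash
python3 -m inch '[{"claw":-1,"travel":[-0.005,0,-0.015],"turn":0},{"claw":-1,"travel":[-0.01,0,-0.03],"turn":0},{"claw":-1,"travel":[-0.015,0,-0.04],"turn":0},{"claw":-1,"travel":[-0.015,0,-0.04],"turn":0}]'
python3 - <<'E'
from h import *
s=get_state(); a=imaging.get_image("wrist"); cv2.imwrite("pics/w11.png",a[:,:,::-1]); g=cv2.cvtColor(a,cv2.COLOR_RGB2GRAY).astype(float)
print(rows(g,215,235,90,190),rows(g,285,305,90,190)); 
b=imaging.get_image("side");c=imaging.get_image("scene"); cv2.imwrite("pics/dock.png",np.hstack([cv2.resize(b[175:285,265:365],(400,440)),cv2.resize(c[190:300,160:260],(400,440))])[:,:,::-1])
E
```

```text
clock: 17.5
position: [0.6083, -0.2468, 0.1573]
ee_rot: [0.003, 0.998, 0.06, 0.004]
contact_force: [-10.1, 3.7, 32.7]
width: 0.0315
gripper_force: 65.7
[(123, 16), (124, 21), (125, 16), (160, -12), (161, -17), (162, -16), (163, -9)] [(123, 16), (124, 21), (125, 17), (160, -24), (161, -37), (162, -36), (163, -20)]
```

```bash
python3 -m inch '[{"claw":-1,"travel":[0,0,0.02],"turn":0},{"claw":-1,"travel":[0,0,0.02],"turn":0},{"claw":-0.1,"travel":[0,0,0.02],"turn":0},{"claw":0,"travel":[0,0,0.02],"turn":0},{"claw":0.2,"travel":[0,0,0.02],"turn":0}]'
python3 -m inch '[{"claw":1,"travel":[0,0,0],"turn":0},{"claw":1,"travel":[0,0,0],"turn":0},{"claw":1,"travel":[0,0,0],"turn":0},{"claw":1,"travel":[0,0,0],"turn":0},{"claw":1,"travel":[0,0,0],"turn":0}]'
python3 -m inch '[{"claw":1,"travel":[0,0,0.1],"turn":0},{"claw":1,"travel":[0,0,0.3],"turn":0},{"claw":1,"travel":[0,0,0.5],"turn":0},{"claw":1,"travel":[-0.2,0,0.6],"turn":0},{"claw":1,"travel":[-0.4,0,0.6],"turn":0}]'
python3 - <<'E'
from h import *
S,D=cam("scene"),cam("side")
b=imaging.get_image("side");c=imaging.get_image("scene"); cv2.imwrite("pics/dock2.png",np.hstack([cv2.resize(b[175:285,265:365],(400,440)),cv2.resize(c[190:300,160:260],(400,440))])[:,:,::-1])
E
```

```text
clock: 18.15
position: [0.6074, -0.2459, 0.1516]
ee_rot: [0.0, 0.998, 0.06, 0.0]
contact_force: [-0.3, 0.6, -0.2]
width: 0.0509
gripper_force: 0.0
clock: 18.65
position: [0.6074, -0.2459, 0.1514]
ee_rot: [0.0, 0.998, 0.06, -0.0]
contact_force: [-0.4, 0.5, -0.5]
width: 0.0855
gripper_force: 0.0
clock: 19.15
position: [0.5288, -0.247, 0.2752]
ee_rot: [0.002, 0.998, 0.061, 0.003]
contact_force: [-0.8, -0.5, 0.6]
width: 0.0856
gripper_force: 0.0
```

View pics/dock2.png

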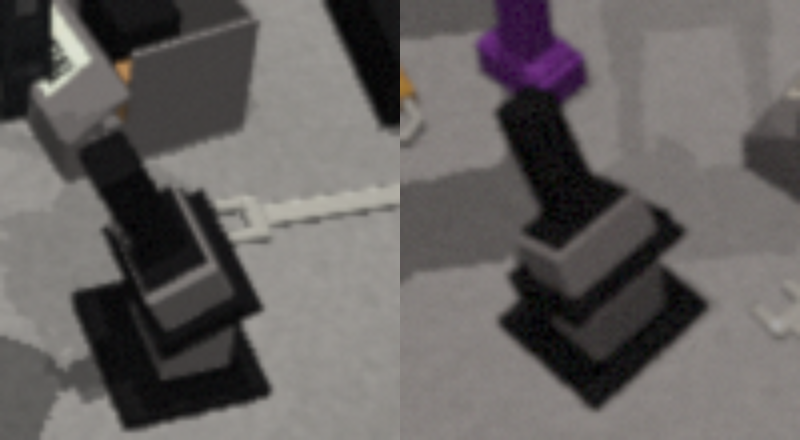

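The reader sits in the cradle: in side view the head's lower edge (165,330)–(232,290) runs along the bed edge, and the grip top is at (110,155). I'll check numerically against the seated pose.

```bash
python3 - <<'E'
from h import *
np.set_printoptions(precision=4,suppress=True)
S,D=cam("scene"),cam("side")
print(tri(S,(191.7,217),D,(292.5,213.5)),"expect .595 -.2475 .1856")
a=np.radians(6.9); f=np.array([np.cos(a),np.sin(a),0]);l=np.array([-f[1],f[0],0]);z=np.array([0,0,1.]);t=np.radians(25)
X=np.cos(t)*f+np.sin(t)*z; Z=-np.sin(t)*f+np.cos(t)*z; O=np.array([.6465,-.2413,.075])
for n,p in dict(lowR=(-.026,-.036,0),hiR=(.02,-.036,0),lowRt=(-.026,-.036,.034),hiRt=(.02,-.036,.034),hiLt=(.02,.036,.034),gtop=(-.003,0,.122)).items():
    w=O+p[0]*X+p[1]*l+p[2]*Z; u=proj(D,w);v=proj(S,w); print(n,"side crop",(u-[265,175])*4,"scene crop",(v-[160,190])*4+[400,0])
s0,s1=cv2.imread("pics/scene0.png").astype(int),cv2.cvtColor(imaging.get_image("scene"),cv2.COLOR_RGB2BGR).astype(int)
m=(abs(s0-s1).max(2)>60).astype(np.uint8)
for c in cv2.findContours(m,0,2)[0]:
    if cv2.contourArea(c)>40: print(cv2.boundingRect(c))
E
```

```text
(array([ 0.6016, -0.2463,  0.1825]), np.float64(0.003767851180751269)) expect .595 -.2475 .1856
lowR side crop [155.9419 334.4132] scene crop [527.5818 274.2122]
hiR side crop [226.1969 297.7621] scene crop [570.1077 295.9511]
lowRt side crop [136.1696 306.0824] scene crop [506.6972 233.518 ]
hiRt side crop [208.0301 268.4089] scene crop [549.2419 254.2723]
hiLt side crop [163.3352 178.5713] scene crop [635.2787 182.5445]
gtop side crop [ 96.3895 158.4916] scene crop [516.6189  95.3237]
(195, 239, 28, 24)
(184, 214, 30, 37)
(217, 184, 24, 16)
(218, 159, 21, 32)
(133, 114, 61, 71)
(124, 77, 9, 18)
(166, 51, 24, 14)
(123, 50, 38, 11)
(241, 29, 48, 128)
(247, 0, 35, 25)
(97, 0, 75, 45)
```

```bash
python3 -c "
from rig import ticket; print(ticket.sign_off())"
```

```text
the job is handed in; nothing more can be done
None
```

I held the reader about 6 cm off the narrow bin's label for over 1.5 s, set it flat between the cradle's lips and handed the job in at about 19 s; by my measurements the tilt at the label was within a few degrees of square, and nothing else was moved that I saw.

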